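# Roll the rolling pin to the side of the pastry board

## Robot

A 6-joint arm with a two-finger parallel gripper is mounted at the origin on the work surface. World frame = base frame: x ahead of the robot, y to its left, z up, the work surface at z = 0. Lengths are in m, angles in rad, forces in N, time in s.
With the tool pointing down it reaches from about 0.35 to 0.775 m from the base axis. Payload 5.5 kg.
Tool frame: the origin (TCP) lies midway between the tips of the shut fingers; the grasp point (between the pads) lies 19 mm behind it; z points along the fingers, y is the direction in which the jaws open and shut (so a half turn about z gives the same grasp; the last joint's range is limited). The gripper opens to 85 mm and grips with 20 to 120 N. Pads are 22 mm wide; open, the fingers measure 114 mm over their backs; the gripper's body (76 mm by 85 mm) begins 54 mm behind the grasp point. The pads swing forward as they close: fully open they stand 13 mm farther back than shut.
Start: joints at [1.203, 0.313, 0.046, 1.304, 0, 1.431], TCP at [0.13, 0.56, 0.231] pointing down, gripper open.
Joint ranges: [-2.76, 2.76], [-0.86, 1.69], [-1.03, 1.26], [-2.2, 2.34], [-1.47, 1.5], [-3.14, 3.14]. Speed limits (rad/s): [2.57, 2.57, 3.14, 3.14, 3.14, 3.14].

## Interface

Orientations are given as a rotation vector (axis times angle).
In Python, from plant import r, eyes gives the robot as it stands.
- The arm moves only by the tool carry_out, never from a script. Its argument "plan" is a list of rows, each an object of numbers: "ax", "ay", "az": the turn, a rotation vector about the tool's x, y, z in degrees; "x", "y", "z": the shift along the tool's x, y, z in mm; "gripper": the opening, from 0 (shut) to 1 (fully open). A call has 1 to 12 rows; each row is the pose to reach, as a shift and turn from the pose commanded when the call began, along the tool's axes at that moment; what a row does not reach only later rows make up. A row lasts 1/8 s, in which the tool goes at most 62.5 mm and 10.7 degrees, less where a joint would pass 70% of its speed; a pose out of reach is approached as far as the arm can. A call with a gripper value outside its range is refused whole. The fingers move at their own pace and stop on an object; "newtons" is the grip in N (left out, the last holds). Time passes only in rows, so rows that repeat a pose let the fingers close. It gives the time, the measured TCP pose, the force and the opening at its end, in the units of the state.
- r.sense(): the state, without advancing time (a new reading comes with each control period).
- eyes.get_image(name): name is "side" or "top" or "wrist"; returns the picture (420x560x3 uint8, red, green, blue); there is no depth.
- eyes.camera_info(name): a dict with "mtx" (3x3 intrinsics, pixels), "rvec" (rotation vector, rad) and "tvec" (3), from world to camera coordinates, as OpenCV has them; the wrist camera has in their place "tool_from_camera" (4x4, takes a point from camera to tool coordinates, whose origin is the TCP and whose axes are the flange's). Camera axes: x right, y down, z forward; pixel columns grow to the right and rows downward; lengths in m; the calibration is good to about 2 mm. A picture is of the moment at which its call begins: read the wrist's pose just before it. camera_info takes no time and is no camera call.
- r.close_job(): hands the job in, once; it reports no verdict.
The state is a dict: "time": time; "joint_pos": joint angles; "qvel": joint speeds; "joint_torque": joint torques, N m; "ee_pos": TCP position; "tool_rot": TCP orientation; "contact_force": force on the tool from outside, world axes, zero at the start; "torque": the same for the moment, N m; "opening": opening from 0.0 (shut) to 1.0 (fully open).
Only numpy, scipy, OpenCV 4.12 (cv2) and the standard library are available. Lean on these libraries where they do the work, as an engineer would, in place of code of your own. Each camera call takes 0.05 s, during which the arm holds its last target. There are 200 camera calls.

## Task

The rolling pin with handles is lying across the middle of the pastry board, where the next piece of dough has to go. With fingertips on top of its barrel, roll it over the board to the robot's right-hand side and leave it at rest there, lying along the right-hand edge with its centre line about 5 cm in from that edge. Only push on it from above its mid-height: do not take hold of it, lift it or slide it, and leave the other things where they are.

Things in the scene. Friction and masses are not known exactly. Their poses are not given: they have to be found in the camera images.
- rolling_pin: Wooden rolling pin: barrel 50 mm across, 210 long; handle 24 across, 50 long at each end. Origin mid-barrel on the centre line, z = 0.045 (top 0.070). x along the pin, away from the robot within 12 deg; y, z turn as it rolls. It is to go 110-190 mm. Rolls half as far as a tip pressed on top, which so runs off ahead: one pass 1 mm below its top at 0.1 m/s rolls it about 50 mm, coasting included; repeat.
- board: Wooden pastry board, fixed to the counter, no lip: 400 mm (its x, away from the robot) by 440 mm (its y, to the robot's left) by 20 mm thick, turned by up to 6 degrees. Origin at the centre of its underside on the counter (z = 0); its top is at z = 0.020.
- board_right_edge (a point): The middle of the board's right-hand top edge (robot's right, towards -y): 220 mm from the board's centre, at z = 0.020. Its axes are the board's: y points from the edge inwards across the board, x along the edge.
- scraper: Bench scraper lying on the left part of the board: steel blade 150 by 85 by 2 mm with a black grip 18 mm high along one long side. Leave alone. Origin at the centre of its underside.
- cutter_large: Round steel pastry cutter, a ring 76 mm across and 36 mm high, standing on the left part of the board. Leave alone. Origin at the centre of its underside.
- cutter_small: Round steel pastry cutter, a ring 58 mm across and 36 mm high, on the left part of the board. Leave alone. Origin at the centre of its underside.
- bowl: Steel bowl, 140 mm across and 55 mm high, on the counter left of the board. Leave alone. Origin at the centre of its underside.
- dredger: Aluminium flour shaker with a side handle, 72 mm across and 108 mm high, on the counter left of the board. Leave alone. Origin at the centre of its underside.
- portion_cup: Small white portion cup, 68 mm across and 34 mm high, on the counter to the right of the slim dowel. Leave alone. Origin at the centre of its underside.
- slim_pin: Slim wooden dowel without handles, 25 mm in diameter and 280 mm long, lying on the counter to the right of the board, pointing away from the robot. Not the one to roll: leave alone. Origin at the centre of its underside at the start.

How it is judged:
On the way:
1. the pin rolls: it turns at least half over on the board (angle between rolling_pin's own z axis and vertical above 2.6 rad and height (world z) of rolling_pin below 0.052 m).
At the end, for the whole second after the job is handed in: The rolling pin lies at rest on the board, its centre 35 to 65 mm in from the right-hand edge, within 45 mm of the edge's middle measured along the edge, and within 0.2 rad (11 degrees) of parallel to the edge (y of rolling_pin in the frame of board_right_edge between 0.035 and 0.065 m and x of rolling_pin in the frame of board_right_edge between -0.045 and 0.045 m and angle between the x axis of rolling_pin and the x axis of board, either way round below 0.2 rad and height (world z) of rolling_pin between 0.04 and 0.05 m and linear speed of rolling_pin below 0.01 m/s and angular speed of rolling_pin below 0.3 rad/s); the robot touches nothing.
It fails at once if the pin is lifted (its centre more than 12 mm above where it rolls) (height (world z) of rolling_pin above 0.057 m).
It fails at once if the pin falls off the board (height (world z) of rolling_pin below 0.036 m).
It fails at once if the fingers take hold of the pin or straddle it: they touch it while reaching below its mid-height (contact force between the fingers and rolling_pin above 0.5 N and height (world z) of the grasp point below 0.06 m).
It fails at once if the pin is slid along the board without rolling (linear speed of rolling_pin above 0.05 m/s and angular speed of rolling_pin below 0.6 rad/s).
It fails at once if one of the other things is moved more than 15 mm (distance of any of scraper, cutter_large, cutter_small, bowl, dredger, portion_cup, slim_pin from where it was at the start of the episode above 0.015 m).
It also fails if it takes over 61 s, if anything falls off the work surface, if the arm or the gripper's body presses on something with over 40 N, if the wrist force passes 120 N, or if a joint passes its speed limit or range.

## Working session

There is one attempt and no reset: what is moved stays moved. The work goes in short steps, Python scripts to look and compute and a tool call to move; the robot and the scene stay as the last step left them, time stands still between calls to the robot, and variables do not carry over. Pictures are saved under pics/ and viewed, about 8 in all and at most 12, crops included, and the job is handed in when it is done.

Besides the shell and the picture viewer there is one more tool, called after ">>>" in YAML: its name, and indented under it one key for each argument. carry_out: Moves the arm, as the interface text tells. Its arguments: {"type":"object","properties":{"plan":{"type":"array"},"newtons":{"type":"number"}},"required":["plan"]}

```bash
mkdir -p pics; python3 - <<'E'
from plant import r, eyes
import cv2, numpy as np
for n in("top","side"):
    cv2.imwrite(f"pics/{n}0.png",eyes.get_image(n)[:,:,::-1])
    c=eyes.camera_info(n); print(n,c)
s=r.sense(); print(s['time'],s['ee_pos'],s['tool_rot'],s['contact_force'])
E
```

```text
top {'mtx': array([[404.46610177,   0.        , 283.98059533],
       [  0.        , 404.46610177, 209.32334322],
       [  0.        ,   0.        ,   1.        ]]), 'rvec': array([ 2.15326757, -2.11205023,  0.18525615]), 'tvec': array([-0.02289118,  0.5916937 ,  1.2203837 ])}
side {'mtx': array([[393.59099643,   0.        , 281.71579114],
       [  0.        , 393.59099643, 210.38117615],
       [  0.        ,   0.        ,   1.        ]]), 'rvec': array([ 0.41478521, -2.66799264,  1.33696049]), 'tvec': array([0.55638509, 0.17707683, 1.00887373])}
0.1 [0.12968844 0.55974365 0.2305089 ] [-3.56958553e-01 -3.12082982e+00  2.44256659e-03] [-0.08970729 -0.12183179  0.25292348]
```

View pics/top0.png

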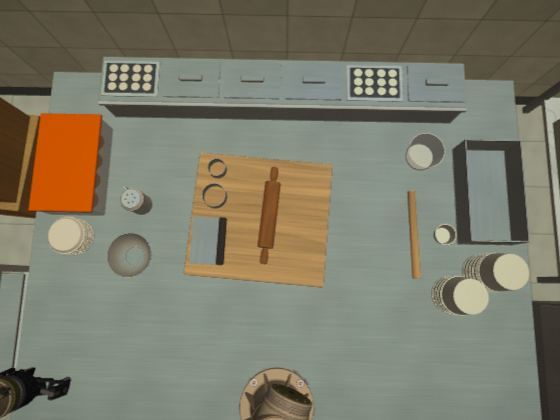

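View pics/side0.png

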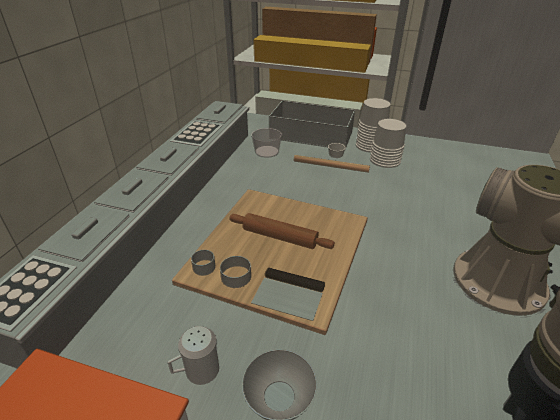

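The top view shows the board with corners near (201,153), (332,164), (323,287) and (185,276). The pin runs from (274,170) to (264,262), the dowel is at (414,235), and the scraper and cutters are on the left. I'll measure the board and pin from masks.

```bash
cat > h.py <<'E'
import cv2, numpy as np
from plant import r, eyes
def cast(px,z,n="top"):
    c=eyes.camera_info(n); R=cv2.Rodrigues(c['rvec'])[0]; C=-R.T@c['tvec']
    d=np.c_[np.atleast_2d(px),np.ones(len(np.atleast_2d(px)))]@np.linalg.inv(c['mtx']).T@R
    return (C+d*((z-C[2])/d[:,2])[:,None])[:,:2]
def big(m):
    k=cv2.findContours(m.astype(np.uint8),cv2.RETR_EXTERNAL,cv2.CHAIN_APPROX_NONE)[0]
    return max(k,key=cv2.contourArea)[:,0].astype(np.float32)
def masks(im):
    h=cv2.cvtColor(im,cv2.COLOR_RGB2HSV).astype(int); roi=np.zeros(im.shape[:2],bool); roi[140:300,170:350]=1
    wood=roi&(h[...,1]>80)&(h[...,0]<25)
    return wood, wood&(h[...,2]<125)
def pin(im):
    "pin centre and direction on the plane of its axis (from the moments of the mask)"
    p=cast(big(masks(im)[1]),0.05); (cx,cy),(a,b),_=q=cv2.minAreaRect((p*1000).astype(np.float32))
    B=cv2.boxPoints(q)/1000; e=[B[1]-B[0],B[2]-B[1]]; u=max(e,key=np.linalg.norm); u=u/np.linalg.norm(u); u=u*np.sign(u[0])
    return np.array([cx,cy])/1000,u,(a,b)
def board(im):
    q=cv2.minAreaRect((cast(big(masks(im)[0]),0.02)*1000).astype(np.float32))
    B=cv2.boxPoints(q)/1000; e=[B[1]-B[0],B[2]-B[1]]; u=max(e,key=lambda v:abs(v[0])); u=u/np.linalg.norm(u)*np.sign(u[0])
    return np.array(q[0])/1000,u,q[1]
E
python3 - <<'E'
from h import *
im=eyes.get_image("top"); b,u,s=board(im); p,w,t=pin(im)
n=np.array([-u[1],u[0]]); e=b-.22*n
print("board",b,u,np.degrees(np.arctan2(u[1],u[0])),s); print("pin",p,w,np.degrees(np.arctan2(w[1],w[0])),t)
print("edge",e,"pin in edge frame",(p-e)@u,(p-e)@n)
v=im.copy(); m=masks(im); v[m[0]]=(0,255,0); v[m[1]]=(255,0,0)
print([x.sum() for x in m], np.c_[[cast([q],.0)[0] for q in [(414,190),(416,278)]]])
cv2.imwrite("pics/m.png",v[130:310,160:360,::-1].repeat(3,0).repeat(3,1))
E
```

```text
board [0.56836609 0.06654472] [ 0.9973765  -0.07238808] -4.151162 (438.157958984375, 397.9482116699219)
pin [0.55224072 0.03828605] [ 0.99575233 -0.09207163] -5.282798 (48.996089935302734, 259.9136047363281)
edge [ 0.55244071 -0.15287811] pin in edge frame -0.014037471218533477 0.19064816171590557
[np.int64(14956), np.int64(895)] [[ 0.67399445 -0.4394473 ]
 [ 0.38741262 -0.43554748]]
```

View pics/m.png

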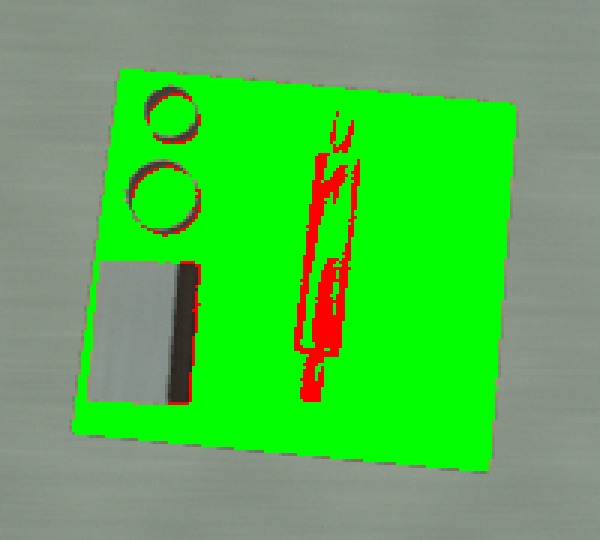

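The board mask is clean, but the pin mask is patchy. I'll pick a better pin threshold by sampling colours.

```bash
python3 - <<'E'
from h import *
im=eyes.get_image("top"); h=cv2.cvtColor(im,cv2.COLOR_RGB2HSV)
for p in [(270,200),(272,190),(266,230),(274,172),(264,258),(300,220),(310,180),(240,200),(281,215),(262,215)]: print(p,im[p[1],p[0]],h[p[1],p[0]])
w=masks(im)[0]; print(np.histogram(h[...,0][w],range(0,26))[0]); print(np.histogram(h[...,1][w],range(80,260,10))[0])
print(np.histogram(h[...,2][w],range(50,260,10))[0])
E
```

```text
(270, 200) [126  81  41] [ 14 172 126]
(272, 190) [123  81  42] [ 14 168 123]
(266, 230) [118  75  38] [ 14 173 118]
(274, 172) [128  83  43] [ 14 169 128]
(264, 258) [123  79  40] [ 14 172 123]
(300, 220) [175 137  85] [ 17 131 175]
(310, 180) [166 131  82] [ 18 129 166]
(240, 200) [168 133  82] [ 18 131 168]
(281, 215) [168 132  82] [ 17 131 168]
(262, 215) [102  61  30] [ 13 180 102]
[   0    0    0    0    0    0    0    0    0    0    0    0   52  370
  648  182  128 5348 8089  106   19    6    7    0    0]
[ 127  127  113  166 5361 7773   85   42  117  584  445   15    0    0
    0    0    0]
[  12    3   13   26   39  135  290  735  250  205  627 4367 5654 2427
  168    0    0    0    0    0]
```

```bash
sed -i 's/wood&(h\[...,2\]<125)/wood\&(h[...,1]>150)/' h.py; cat >> h.py <<'E'
from scipy.spatial.transform import Rotation as Ro
def rel(P,u=None):
    "world target P (m) -> tool shift mm, and turn az (deg) bringing tool y along u"
    s=r.sense(); R=Ro.from_rotvec(s['tool_rot']).as_matrix(); d=R.T@(np.array(P)-s['ee_pos'])*1000
    o=[d.round(1)]
    if u is not None:
        v=R.T@np.r_[u,0]; o.append(np.degrees(np.arctan2(-v[0],v[1])).round(1))
    return o
def report(b,bu,live=True):
    n=np.array([-bu[1],bu[0]]); e=b-.22*n; p,w,t=pin(eyes.get_image("top")); s=r.sense()
    print("t",s['time'],"pin",p.round(4),np.degrees(np.arctan2(w[1],w[0])).round(2),np.round(t,0),"edge frame",((p-e)@bu).round(4),((p-e)@n).round(4),"tcp",s['ee_pos'].round(4),"F",s['contact_force'].round(2))
    return p,w,e,n
B=np.array([.5684,.0665]); BU=np.array([.99738,-.07239])
E
python3 - <<'E'
from h import *
p,w,e,n=report(B,BU); q=np.array([-w[1],w[0]])
print(rel(np.r_[p+.045*q,.12],w)); print(Ro.from_rotvec(r.sense()['tool_rot']).as_matrix().round(3))
E
```

```text
t 0.25 pin [0.5764 0.0359] -5.55 [ 48. 308.] edge frame 0.0102 0.1901 tcp [0.1298 0.5599 0.2309] F [ 0.63 -0.1   0.09]
[array([-547.6, -364.9,  111.1]), np.float64(82.5)]
[[-0.974  0.226 -0.   ]
 [ 0.226  0.974 -0.001]
 [ 0.    -0.001 -1.   ]]
```

>>> carry_out:
  plan:
    - {"x": -547, "y": -365, "z": 60, "az": 82.5, "gripper": 0}
    - {"x": -547, "y": -365, "z": 60, "az": 82.5, "gripper": 0}
    - {"x": -547, "y": -365, "z": 60, "az": 82.5, "gripper": 0}
    - {"x": -547, "y": -365, "z": 60, "az": 82.5, "gripper": 0}
    - {"x": -547, "y": -365, "z": 60, "az": 82.5, "gripper": 0}
    - {"x": -547, "y": -365, "z": 60, "az": 82.5, "gripper": 0}
    - {"x": -547, "y": -365, "z": 60, "az": 82.5, "gripper": 0}
    - {"x": -547, "y": -365, "z": 60, "az": 82.5, "gripper": 0}
    - {"x": -547, "y": -365, "z": 60, "az": 82.5, "gripper": 0}
    - {"x": -547, "y": -365, "z": 60, "az": 82.5, "gripper": 0}
    - {"x": -547, "y": -365, "z": 110, "az": 82.5, "gripper": 0}
    - {"x": -547, "y": -365, "z": 110, "az": 82.5, "gripper": 0}

```text
schema error: expected keys ax, ay, az, x, y, z, gripper
```

```bash
python3 - <<'E'
from h import *
s=r.sense(); print(s['ee_pos'],s['opening'],s['time'],Ro.from_rotvec(s['tool_rot']).as_matrix().round(3))
p=np.array([.5764,.0359]);w=np.array([.9953,-.0967]);q=np.array([.0967,.9953])
print(rel(np.r_[p+.03*q,.069],w),rel(np.r_[p-.03*q,.069],w))
E
```

```text
[0.12976953 0.55993675 0.23086658] 1.000404561637168 0.25 [[-0.974  0.226 -0.   ]
 [ 0.226  0.974 -0.001]
 [ 0.    -0.001 -1.   ]]
[array([-549.5, -379.8,  162.1]), np.float64(82.5)] [array([-557.4, -439.2,  162.2]), np.float64(82.5)]
```

All seven keys are required in each row.

>>> carry_out:
  plan:
    - {"ax": 0, "ay": 0, "az": 82.5, "x": -547, "y": -365, "z": 60, "gripper": 0}
    - {"ax": 0, "ay": 0, "az": 82.5, "x": -547, "y": -365, "z": 60, "gripper": 0}
    - {"ax": 0, "ay": 0, "az": 82.5, "x": -547, "y": -365, "z": 60, "gripper": 0}
    - {"ax": 0, "ay": 0, "az": 82.5, "x": -547, "y": -365, "z": 60, "gripper": 0}
    - {"ax": 0, "ay": 0, "az": 82.5, "x": -547, "y": -365, "z": 60, "gripper": 0}
    - {"ax": 0, "ay": 0, "az": 82.5, "x": -547, "y": -365, "z": 60, "gripper": 0}
    - {"ax": 0, "ay": 0, "az": 82.5, "x": -547, "y": -365, "z": 60, "gripper": 0}
    - {"ax": 0, "ay": 0, "az": 82.5, "x": -547, "y": -365, "z": 60, "gripper": 0}
    - {"ax": 0, "ay": 0, "az": 82.5, "x": -547, "y": -365, "z": 60, "gripper": 0}
    - {"ax": 0, "ay": 0, "az": 82.5, "x": -547, "y": -365, "z": 60, "gripper": 0}
    - {"ax": 0, "ay": 0, "az": 82.5, "x": -547, "y": -365, "z": 110, "gripper": 0}
    - {"ax": 0, "ay": 0, "az": 82.5, "x": -547, "y": -365, "z": 110, "gripper": 0}

```text
time: 1.75
ee_pos: [0.5789, 0.0787, 0.1168]
tool_rot: [-2.327, -2.104, 0.008]
contact_force: [-1.5, 0.1, 0.1]
opening: -0.006
```

```bash
python3 - <<'E'
from h import *
s=r.sense(); print(s['ee_pos'],s['opening'],s['time'],s['contact_force'],Ro.from_rotvec(s['tool_rot']).as_matrix().round(3))
p=np.array([.5764,.0359]);w=np.array([.9953,-.0967]);q=np.array([.0967,.9953])
print(rel(np.r_[p+.03*q,.069],w),rel(np.r_[p-.03*q,.069],w))
E
```

```text
[0.57892919 0.07872383 0.11679727] -0.005504619879481779 1.75 [-1.47527725  0.12970451  0.05385452] [[ 0.101  0.995 -0.007]
 [ 0.995 -0.101 -0.   ]
 [-0.001 -0.007 -1.   ]]
[array([-12.8,   2. ,  47.8]), np.float64(-0.2)] [array([-72.8,   2.2,  47.8]), np.float64(-0.2)]
```

>>> carry_out:
  plan:
    - {"ax": 0, "ay": 0, "az": 0, "x": -10, "y": 2, "z": 20, "gripper": 0}
    - {"ax": 0, "ay": 0, "az": 0, "x": -10, "y": 2, "z": 40, "gripper": 0}
    - {"ax": 0, "ay": 0, "az": 0, "x": -10, "y": 2, "z": 40, "gripper": 0}
    - {"ax": 0, "ay": 0, "az": 0, "x": -10, "y": 2, "z": 40, "gripper": 0}

```text
time: 2.25
ee_pos: [0.5817, 0.0716, 0.0826]
tool_rot: [2.325, 2.112, 0.002]
contact_force: [-0.1, 0.2, 0.9]
opening: 0.003
```

```bash
python3 - <<'E'
from h import *
p=np.array([.5764,.0359]);w=np.array([.9953,-.0967]);q=np.array([.0967,.9953])
print(rel(np.r_[p+.03*q,.069],w),rel(np.r_[p-.03*q,.069],w)); s=r.sense(); print(s['ee_pos'],s['contact_force'])
E
```

```text
[array([-6. , -1.8, 13.6]), np.float64(0.0)] [array([-66. ,  -1.9,  13.6]), np.float64(0.0)]
[0.58168913 0.07159549 0.08264809] [-0.11324715  0.23324167  0.90088002]
```

>>> carry_out:
  plan:
    - {"ax": 0, "ay": 0, "az": 0, "x": 0, "y": -2, "z": 12, "gripper": 0}
    - {"ax": 0, "ay": 0, "az": 0, "x": 0, "y": -2, "z": 12, "gripper": 0}
    - {"ax": 0, "ay": 0, "az": 0, "x": 0, "y": -2, "z": 12, "gripper": 0}
    - {"ax": 0, "ay": 0, "az": 0, "x": 0, "y": -2, "z": 12, "gripper": 0}

```text
time: 2.75
ee_pos: [0.5796, 0.0711, 0.0695]
tool_rot: [2.326, 2.111, 0.001]
contact_force: [0.5, 0.3, -0.8]
opening: -0.001
```

>>> carry_out:
  plan:
    - {"ax": 0, "ay": 0, "az": 0, "x": -12, "y": 0, "z": 0.5, "gripper": 0}
    - {"ax": 0, "ay": 0, "az": 0, "x": -24, "y": 0, "z": 0.5, "gripper": 0}
    - {"ax": 0, "ay": 0, "az": 0, "x": -36, "y": 0, "z": 0.5, "gripper": 0}
    - {"ax": 0, "ay": 0, "az": 0, "x": -48, "y": 0, "z": 0.5, "gripper": 0}
    - {"ax": 0, "ay": 0, "az": 0, "x": -60, "y": 0, "z": 0.5, "gripper": 0}
    - {"ax": 0, "ay": 0, "az": 0, "x": -72, "y": 0, "z": 0.5, "gripper": 0}
    - {"ax": 0, "ay": 0, "az": 0, "x": -84, "y": 0, "z": 0.5, "gripper": 0}
    - {"ax": 0, "ay": 0, "az": 0, "x": -94, "y": 0, "z": 0.5, "gripper": 0}
    - {"ax": 0, "ay": 0, "az": 0, "x": -94, "y": 0, "z": -50, "gripper": 0}
    - {"ax": 0, "ay": 0, "az": 0, "x": 20, "y": 0, "z": -50, "gripper": 0}
    - {"ax": 0, "ay": 0, "az": 0, "x": 80, "y": 0, "z": -50, "gripper": 0}
    - {"ax": 0, "ay": 0, "az": 0, "x": 80, "y": 0, "z": -50, "gripper": 0}

```text
time: 4.25
ee_pos: [0.5872, 0.1524, 0.1193]
tool_rot: [-2.326, -2.112, -0.001]
contact_force: [2.1, -1.0, -0.4]
opening: -0.004
```

```bash
python3 - <<'E'
from h import *
p,w,e,n=report(B,BU); p,w,e,n=report(B,BU); q=np.array([-w[1],w[0]])
print(rel(np.r_[p+.035*q,.069],w))
cv2.imwrite("pics/a.png",eyes.get_image("top")[120:320,150:430,::-1].repeat(2,0).repeat(2,1))
E
```

```text
t 4.3 pin [ 0.5735 -0.0047] -5.44 [ 47. 307.] edge frame 0.0103 0.1494 tcp [0.5873 0.1578 0.1191] F [1.72 2.49 0.57]
t 4.35 pin [ 0.5735 -0.0047] -5.3 [ 47. 307.] edge frame 0.0103 0.1494 tcp [0.587 0.155 0.119] F [ 0.05  0.28 -0.07]
[array([-125.3,    1.1,   49.8]), np.float64(0.1)]
```

View pics/a.png

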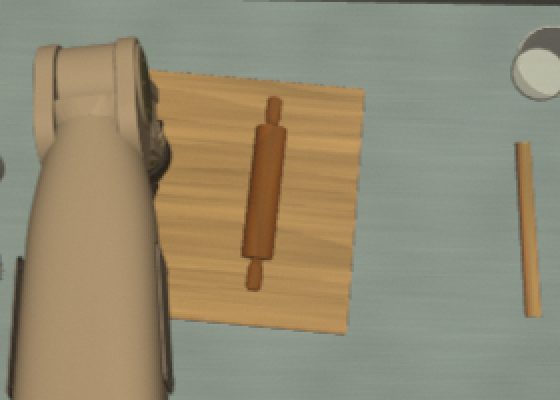

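The pin rolled 41 mm and is at rest, still parallel, with the whole of it in view at crop (265,195). I'll repeat the same pass.

>>> carry_out:
  plan:
    - {"ax": 0, "ay": 0, "az": 0, "x": -60, "y": 1, "z": 20, "gripper": 0}
    - {"ax": 0, "ay": 0, "az": 0, "x": -118, "y": 1, "z": 50.5, "gripper": 0}
    - {"ax": 0, "ay": 0, "az": 0, "x": -118, "y": 1, "z": 50.5, "gripper": 0}
    - {"ax": 0, "ay": 0, "az": 0, "x": -130, "y": 1, "z": 50.5, "gripper": 0}
    - {"ax": 0, "ay": 0, "az": 0, "x": -142, "y": 1, "z": 50.5, "gripper": 0}
    - {"ax": 0, "ay": 0, "az": 0, "x": -154, "y": 1, "z": 50.5, "gripper": 0}
    - {"ax": 0, "ay": 0, "az": 0, "x": -166, "y": 1, "z": 50.5, "gripper": 0}
    - {"ax": 0, "ay": 0, "az": 0, "x": -178, "y": 1, "z": 50.5, "gripper": 0}
    - {"ax": 0, "ay": 0, "az": 0, "x": -190, "y": 1, "z": 50.5, "gripper": 0}
    - {"ax": 0, "ay": 0, "az": 0, "x": -202, "y": 1, "z": 50.5, "gripper": 0}
    - {"ax": 0, "ay": 0, "az": 0, "x": -214, "y": 1, "z": 50.5, "gripper": 0}
    - {"ax": 0, "ay": 0, "az": 0, "x": -214, "y": 1, "z": 0, "gripper": 0}

```text
time: 5.9
ee_pos: [0.5638, -0.0627, 0.1155]
tool_rot: [-2.322, -2.104, 0.008]
contact_force: [0.1, 0.6, 0.6]
opening: -0.001
```

>>> carry_out:
  plan:
    - {"ax": 0, "ay": 0, "az": 0, "x": 60, "y": 0, "z": 0, "gripper": 0}
    - {"ax": 0, "ay": 0, "az": 0, "x": 120, "y": 0, "z": 0, "gripper": 0}
    - {"ax": 0, "ay": 0, "az": 0, "x": 180, "y": 0, "z": 0, "gripper": 0}
    - {"ax": 0, "ay": 0, "az": 0, "x": 180, "y": 0, "z": 0, "gripper": 0}
    - {"ax": 0, "ay": 0, "az": 0, "x": 180, "y": 0, "z": 0, "gripper": 0}

```text
time: 6.52
ee_pos: [0.5844, 0.1167, 0.1188]
tool_rot: [-2.325, -2.112, 0.002]
contact_force: [1.1, -0.9, 0.4]
opening: -0.001
```

```bash
python3 - <<'E'
from h import *
p,w,e,n=report(B,BU); q=np.array([-w[1],w[0]])
print(rel(np.r_[p+.036*q,.069],w))
E
```

```text
t 6.575 pin [ 0.5685 -0.04  ] -5.35 [ 47. 307.] edge frame 0.0078 0.1138 tcp [0.5846 0.116  0.1189] F [ 0.09 -0.11 -0.03]
[array([-120.7,   -0.9,   49.9]), np.float64(-0.2)]
```

>>> carry_out:
  plan:
    - {"ax": 0, "ay": 0, "az": 0, "x": -60, "y": -1, "z": 20, "gripper": 0}
    - {"ax": 0, "ay": 0, "az": 0, "x": -118, "y": -1, "z": 50.5, "gripper": 0}
    - {"ax": 0, "ay": 0, "az": 0, "x": -118, "y": -1, "z": 50.5, "gripper": 0}
    - {"ax": 0, "ay": 0, "az": 0, "x": -130, "y": -1, "z": 50.5, "gripper": 0}
    - {"ax": 0, "ay": 0, "az": 0, "x": -142, "y": -1, "z": 50.5, "gripper": 0}
    - {"ax": 0, "ay": 0, "az": 0, "x": -154, "y": -1, "z": 50.5, "gripper": 0}
    - {"ax": 0, "ay": 0, "az": 0, "x": -166, "y": -1, "z": 50.5, "gripper": 0}
    - {"ax": 0, "ay": 0, "az": 0, "x": -178, "y": -1, "z": 50.5, "gripper": 0}
    - {"ax": 0, "ay": 0, "az": 0, "x": -190, "y": -1, "z": 50.5, "gripper": 0}
    - {"ax": 0, "ay": 0, "az": 0, "x": -202, "y": -1, "z": 50.5, "gripper": 0}
    - {"ax": 0, "ay": 0, "az": 0, "x": -214, "y": -1, "z": 50.5, "gripper": 0}
    - {"ax": 0, "ay": 0, "az": 0, "x": -214, "y": -1, "z": 0, "gripper": 0}

```text
time: 8.07
ee_pos: [0.5595, -0.0962, 0.1155]
tool_rot: [-2.322, -2.104, 0.008]
contact_force: [-0.1, 0.1, -0.2]
opening: -0.001
```

>>> carry_out:
  plan:
    - {"ax": 0, "ay": 0, "az": 0, "x": 60, "y": 0, "z": 0, "gripper": 0}
    - {"ax": 0, "ay": 0, "az": 0, "x": 120, "y": 0, "z": 0, "gripper": 0}
    - {"ax": 0, "ay": 0, "az": 0, "x": 180, "y": 0, "z": 0, "gripper": 0}
    - {"ax": 0, "ay": 0, "az": 0, "x": 180, "y": 0, "z": 0, "gripper": 0}
    - {"ax": 0, "ay": 0, "az": 0, "x": 180, "y": 0, "z": 0, "gripper": 0}

```text
time: 8.7
ee_pos: [0.5802, 0.083, 0.1188]
tool_rot: [-2.325, -2.112, 0.001]
contact_force: [-0.4, 0.3, -0.1]
opening: -0.002
```

```bash
python3 - <<'E'
from h import *
p,w,e,n=report(B,BU); q=np.array([-w[1],w[0]])
print(rel(np.r_[p+.036*q,.069],w))
E
```

```text
t 8.75 pin [ 0.5658 -0.0752] -5.31 [ 47. 307.] edge frame 0.0076 0.0785 tcp [0.5803 0.0823 0.1189] F [ 0.39  0.25 -0.03]
[array([-122.1,    0.7,   50. ]), np.float64(-0.3)]
```

>>> carry_out:
  plan:
    - {"ax": 0, "ay": 0, "az": 0, "x": -60, "y": 0, "z": 20, "gripper": 0}
    - {"ax": 0, "ay": 0, "az": 0, "x": -120, "y": 0, "z": 50.5, "gripper": 0}
    - {"ax": 0, "ay": 0, "az": 0, "x": -120, "y": 0, "z": 50.5, "gripper": 0}
    - {"ax": 0, "ay": 0, "az": 0, "x": -132, "y": 0, "z": 50.5, "gripper": 0}
    - {"ax": 0, "ay": 0, "az": 0, "x": -144, "y": 0, "z": 50.5, "gripper": 0}
    - {"ax": 0, "ay": 0, "az": 0, "x": -156, "y": 0, "z": 50.5, "gripper": 0}
    - {"ax": 0, "ay": 0, "az": 0, "x": -168, "y": 0, "z": 50.5, "gripper": 0}
    - {"ax": 0, "ay": 0, "az": 0, "x": -178, "y": 0, "z": 50.5, "gripper": 0}
    - {"ax": 0, "ay": 0, "az": 0, "x": -186, "y": 0, "z": 50.5, "gripper": 0}
    - {"ax": 0, "ay": 0, "az": 0, "x": -191, "y": 0, "z": 50.5, "gripper": 0}
    - {"ax": 0, "ay": 0, "az": 0, "x": -191, "y": 0, "z": 50.5, "gripper": 0}
    - {"ax": 0, "ay": 0, "az": 0, "x": -191, "y": 0, "z": 0, "gripper": 0}

```text
time: 10.25
ee_pos: [0.5589, -0.106, 0.1159]
tool_rot: [-2.321, -2.106, 0.006]
contact_force: [0.0, -1.1, 0.2]
opening: 0.001
```

>>> carry_out:
  plan:
    - {"ax": 0, "ay": 0, "az": 0, "x": 60, "y": 0, "z": 0, "gripper": 0}
    - {"ax": 0, "ay": 0, "az": 0, "x": 120, "y": 0, "z": 0, "gripper": 0}
    - {"ax": 0, "ay": 0, "az": 0, "x": 180, "y": 0, "z": 0, "gripper": 0}
    - {"ax": 0, "ay": 0, "az": 0, "x": 180, "y": 0, "z": 0, "gripper": 0}
    - {"ax": 0, "ay": 0, "az": 0, "x": 180, "y": 0, "z": 0, "gripper": 0}

```text
time: 10.88
ee_pos: [0.5791, 0.0725, 0.1189]
tool_rot: [-2.325, -2.113, 0.001]
contact_force: [0.7, -0.7, 0.6]
opening: 0.002
```

```bash
python3 - <<'E'
from h import *
p,w,e,n=report(B,BU); report(B,BU); q=np.array([-w[1],w[0]])
print(rel(np.r_[p+.036*q,.069],w))
cv2.imwrite("pics/b.png",eyes.get_image("top")[120:320,90:470,::-1].repeat(2,0).repeat(2,1))
E
```

```text
t 10.925 pin [ 0.5645 -0.097 ] -5.79 [ 48. 309.] edge frame 0.0079 0.0567 tcp [0.5792 0.0717 0.1189] F [ 0.62 -1.04 -0.06]
t 10.975 pin [ 0.5634 -0.0969] -5.39 [ 47. 307.] edge frame 0.0068 0.0567 tcp [0.5793 0.0711 0.119 ] F [ 0.19  0.92 -0.81]
[array([-132.7,    1.8,   50.1]), np.float64(0.2)]
```

View pics/b.png

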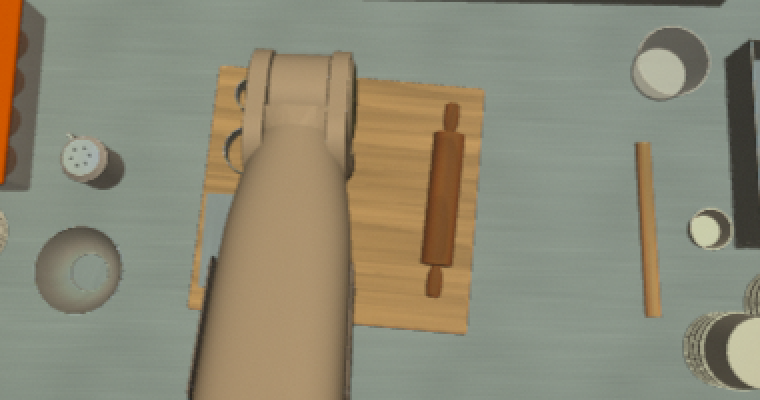

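The pin lies along the right edge at crop (443,200). It is 57 mm in from the edge, 1.2° off parallel and at rest, and the gripper is clear at z = 0.119. I'm handing in.

```bash
python3 -c "
from h import *
report(B,BU); print(r.close_job())"
```

```text
t 11.075 pin [ 0.5634 -0.0969] -5.39 [ 47. 307.] edge frame 0.0068 0.0567 tcp [0.5794 0.0708 0.1192] F [ 0.16 -0.67  0.52]
the job is handed in; nothing more can be done
None
```

I rolled the pin to the right-hand side of the board in four passes with the shut fingertips about 1 mm below its top, and handed the job in at 11 s. It was not lifted or gripped.

- **Rolling:** the passes moved it 41, 36, 35 and 22 mm, about 133 mm in all. That is more than the 79 mm needed for a half turn. I worked this out from the distance and did not see the turn directly.
- **Final position:** in the last top-camera measurements its centre was 56.7 mm in from the right edge, where the allowed range is 35–65 mm. It was 7 mm from the edge's middle and about 1.2° off parallel. The three final readings agreed to about 1 mm and showed it at rest.
- **Checks:** the gripper ended clear of everything at z ≈ 0.119 m. The bowl, dredger, cup and dowel looked unmoved in the last picture. The arm hid most of the scraper and cutters, so I did not check those again, but the tool never came near their height.
- **Deviation:** the pin ended about 7 mm further from the edge than the 5 cm target. I left it there because it was within tolerance and another push risked more than it gained.

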